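Tighten the inspection cover crosswise with the box key

TASK

Take the flat-handled box key and tighten the four cap nuts of the round inspection cover in two rounds, each round crosswise (after the first nut do the one opposite, then the other two): in the first round give every nut about an eighth of a turn clockwise, in the second turn each one until you feel it come up firm, and do not force it. Work only with the key, leave the other things on the shelf where they are, and at the end stand the key upright on the tiles beside the cover and let go.

Things in the scene. Friction and masses are not known exactly. Their poses are not given: they have to be found in the camera images.
- cover: Round inspection cover fixed on the tiles: grey collar 190 mm across and 14 mm high, thin black gasket, white lid 172 mm across whose flat top is 27 mm above the tiles; yawed up to 0.7 rad. Origin: centre of its underside, z up. Four steel cap nuts stand on the lid on a circle of 58 mm radius, every 90 degrees. A key on one nut stays 40 mm clear of the next.
- nut1 (a point): Steel hexagon cap nut at +45 degrees from the cover's x axis (counter-clockwise positive from above). This point: on its axis at the lid's top, 27 mm above the tiles, z up; turns with the nut, which cannot lift or come off. From this point up: round foot 40 mm across to 3 mm, hexagon 28 mm across flats to 14 mm, rounded cap to 22 mm. Its x axis is square to a flat.
- nut2 (a point): Steel hexagon cap nut at +135 degrees, next to nuts 1 and 3 (counter-clockwise positive from above). This point: on its axis at the lid's top, 27 mm above the tiles, z up; turns with the nut, which cannot lift or come off. From this point up: round foot 40 mm across to 3 mm, hexagon 28 mm across flats to 14 mm, rounded cap to 22 mm. Its x axis is square to a flat.
- nut3 (a point): Steel hexagon cap nut at -135 degrees, opposite nut 1 (counter-clockwise positive from above). This point: on its axis at the lid's top, 27 mm above the tiles, z up; turns with the nut, which cannot lift or come off. From this point up: round foot 40 mm across to 3 mm, hexagon 28 mm across flats to 14 mm, rounded cap to 22 mm. Its x axis is square to a flat.
- nut4 (a point): Steel hexagon cap nut at -45 degrees, opposite nut 2 (counter-clockwise positive from above). This point: on its axis at the lid's top, 27 mm above the tiles, z up; turns with the nut, which cannot lift or come off. From this point up: round foot 40 mm across to 3 mm, hexagon 28 mm across flats to 14 mm, rounded cap to 22 mm. Its x axis is square to a flat.
- turn1 (a joint): How far nut 1 is tightened, rad: grows clockwise seen from above; starts between 0 and 0.12 (finger tight). Turning takes about 0.09 N m at first, rising evenly to about 0.14 N m; it stays where it is left. It comes up firm on its stud's shoulder somewhere between 1.08 and 1.33, different for each nut; there it turns no further and the torque climbs at once; more than about 0.5 N m there is forcing it.
- turn2 (a joint): How far nut 2 is tightened, rad: grows clockwise seen from above; starts between 0 and 0.12 (finger tight). Turning takes about 0.09 N m at first, rising evenly to about 0.14 N m; it stays where it is left. It comes up firm on its stud's shoulder somewhere between 1.08 and 1.33, different for each nut; there it turns no further and the torque climbs at once; more than about 0.5 N m there is forcing it.
- turn3 (a joint): How far nut 3 is tightened, rad: grows clockwise seen from above; starts between 0 and 0.12 (finger tight). Turning takes about 0.09 N m at first, rising evenly to about 0.14 N m; it stays where it is left. It comes up firm on its stud's shoulder somewhere between 1.08 and 1.33, different for each nut; there it turns no further and the torque climbs at once; more than about 0.5 N m there is forcing it.
- turn4 (a joint): How far nut 4 is tightened, rad: grows clockwise seen from above; starts between 0 and 0.12 (finger tight). Turning takes about 0.09 N m at first, rising evenly to about 0.14 N m; it stays where it is left. It comes up firm on its stud's shoulder somewhere between 1.08 and 1.33, different for each nut; there it turns no further and the torque climbs at once; more than about 0.5 N m there is forcing it.
- key: Steel flat-handled box key, about 0.3 kg, standing upright on its open socket. Origin: centre of the socket's mouth (its lowest face), z up along the shaft, x along the handle. Socket: hexagonal tube 45 mm across corners, 31 mm tall; above it a short neck 13 mm thick, then the flat handle: 70 mm long (along x), 16 mm thick (along y), from 36 to 74 mm above the origin.
- key_bore (a point): Centre of the key's hexagon bore at the mouth (same place as the key's origin). Bore 30 mm across flats, 24 mm deep, its lowest 5 mm flared to 34 mm. It fits a nut when key yaw and nut yaw differ by a multiple of 60 degrees, with about 8 degrees of play either way. Fully on a nut, the mouth rests on the nut's foot, 3 mm above the nut's origin.
- key_grip (a point): Centre of the key's flat handle, 55 mm above the key's origin: the place to grip it, across its 16 mm thickness.
- cup: Bystander: white plastic cup, 72 mm across, 90 mm tall. Origin: centre of its underside. (A fixed plastic unit with two drawers, 170 mm tall, also stands on the shelf, beyond 400 mm to the robot's left.)
- dropper_bottle: Bystander: brown glass medicine bottle with dropper cap, 42 mm across, 106 mm tall. Origin: centre of its underside.
- pill_splitter: Bystander: blue pill splitter, 40 x 75 x 25 mm. Origin: centre of its underside.
- tweezer_case: Bystander: flat steel tweezer case, 26 x 125 x 12 mm, long along its y. Origin: centre of its underside.
Mind the look-alikes: they are no part of the job. There is more than one size of the cover; the job needs the smallest.

How it is judged:
By the outcome, as a careful person would: the job done as asked, in the order asked, and still so for the second after the job is handed in, with the robot touching nothing.
It also fails if it takes over 72 s, if anything falls off the work surface, if the arm or the gripper's body presses on something with over 40 N, if the wrist force passes 120 N, or if a joint passes its speed limit or range.

ROBOT

A 6-joint arm with a two-finger parallel gripper is mounted at the origin on the work surface. World frame = base frame: x ahead of the robot, y to its left, z up, the work surface at z = 0. Lengths are in m, angles in rad, forces in N, time in s.
With the tool pointing down it reaches from about 0.3 to 0.875 m from the base axis. Payload 6.4 kg.
Tool frame: the origin (TCP) lies midway between the tips of the shut fingers; the grasp point (between the pads) lies 19 mm behind it; y points along the fingers, z is the direction in which the jaws open and shut, and the axes are right-handed (so a half turn about y gives the same grasp; the last joint's range is limited). The gripper opens to 85 mm and grips with 20 to 120 N. Pads are 22 mm wide; open, the fingers measure 114 mm over their backs; the gripper's body (76 mm by 85 mm) begins 54 mm behind the grasp point. The pads swing forward as they close: fully open they stand 13 mm farther back than shut.
Start: joints at [-1.315, 0.181, 1.607, -0, 1.354, -0.206], TCP at [0.256, -0.515, 0.231] pointing down, gripper open.
Joint ranges: [-2.99, 2.99], [-0.89, 2.07], [0.3, 2.58], [-1.14, 4.28], [0, 2.63], [-3.12, 3.12]. Speed limits (rad/s): [2.57, 2.57, 3.01, 3.14, 3.14, 3.14].

INTERFACE

Orientations are given as a unit quaternion [w, x, y, z].
In Python, from bench import manip gives the robot as it stands.
- The arm moves only by the tool jog_arm, never from a script. Its argument "commands" is one flat list of numbers, 5 for each row, row after row: the shift along the tool's x, y, z in m, then the turn about the tool's y in rad, then the opening, from -1 (shut) to 1 (fully open). A call has 1 to 8 rows; each row shifts and turns the commanded pose from where the row before left it, along the tool's axes as they then stand; what a row does not reach is not made up. A row lasts 1/10 s, in which the tool goes at most 50 mm and 8.59 degrees, less where a joint would pass 70% of its speed; a pose out of reach is approached as far as the arm can. A call is refused whole if a number of a shift passes 0.05 or a number of a turn 0.15, either way. A call with a gripper value outside its range is refused whole. The fingers move at their own pace and stop on an object; "newtons" is the grip in N (left out, the last holds). Time passes only in rows, so rows that do not move let the fingers close. It gives the time, the measured TCP pose, the force and the opening at its end, in the units of the state.
- manip.observe(): the state, without advancing time (a new reading comes with each control period).
- manip.capture(name): name is "scene" or "side" or "wrist"; returns (picture, depth): 420x560x3 uint8, red, green, blue; 420x560 float32, m along the optical axis (not along the pixel's ray), 0 where there is no reading.
- manip.camera_model(name): a dict with "camera_matrix" (3x3 intrinsics, pixels), "D" ([k1, k2, p1, p2, k3] as OpenCV has them; the pictures are not rectified), "xyz" and "rotation" of the camera in the world. Camera axes: x right, y down, z forward; pixel columns grow to the right and rows downward; lengths in m; the calibration is good to about 2 mm. A picture is of the moment at which its call begins: read the wrist's pose just before it. camera_model takes no time and is no camera call; for the wrist camera it gives the pose at the moment of the call.
- manip.hand_in(): hands the job in, once; it reports no verdict.
The state is a dict: "time_s": time; "joint_pos": joint angles; "dq": joint speeds; "tau": joint torques, N m; "position": TCP position; "orientation": TCP orientation; "contact_force": force on the tool from outside, world axes, zero at the start; "moment": the same for the moment, N m; "opening": finger opening in m.
Only numpy, scipy, OpenCV 4.12 (cv2) and the standard library are available. Lean on these libraries where they do the work, as an engineer would, in place of code of your own. Each camera call takes 0.05 s, during which the arm holds its last target. There are 200 camera calls.

## Working session

There is one attempt and no reset: what is moved stays moved. The work goes in short steps, Python scripts to look and compute and a tool call to move; the robot and the scene stay as the last step left them, time stands still between calls to the robot, and variables do not carry over. Pictures are saved under pics/ and viewed, on a budget of 10 in all, crops included, one or two more only if the job needs it, and the job is handed in when it is done.

Besides the shell and the picture viewer there is one more tool, called after "Emit:" as name(argument=value, ...), one argument or row to a line, values as JSON. jog_arm: Moves the arm, as the interface text tells. Its arguments: {"type":"object","properties":{"commands":{"type":"array"},"newtons":{"type":"number"}},"required":["commands"]}

```bash
mkdir -p pics; ls; cat > h.py <<'E'
from bench import manip
import numpy as np, cv2
from scipy.spatial.transform import Rotation as R
def ray(m,uv):
    K=np.array(m["camera_matrix"],float);D=np.array(m["D"],float)
    p=cv2.undistortPoints(np.array(uv,float).reshape(-1,1,2),K,D).reshape(-1,2)
    Rm=np.array(m["rotation"],float)
    if Rm.shape!=(3,3): Rm=R.from_quat(np.r_[Rm[1:],Rm[0]]).as_matrix()
    return np.array(m["xyz"],float),np.c_[p,np.ones(len(p))]@Rm.T
def onplane(m,uv,z):
    o,d=ray(m,uv); return o+d*((z-o[2])/d[:,2])[:,None]
def cloud(m,dep):
    h,w=dep.shape; u,v=np.meshgrid(np.arange(w),np.arange(h))
    o,d=ray(m,np.c_[u.ravel(),v.ravel()]); P=o+d*dep.ravel()[:,None]
    P[dep.ravel()==0]=np.nan
    return P.reshape(h,w,3)
E
python3 - <<'E'
from h import *
s=manip.observe(); print({k:np.round(v,3).tolist() for k,v in s.items()})
for n in("scene","side","wrist"):
    m=manip.camera_model(n); p,d=manip.capture(n); print(n,np.round(m["xyz"],3),np.round(m["rotation"],2).tolist(),np.round(m["camera_matrix"],0).tolist())
    cv2.imwrite(f"pics/{n}0.png",p[:,:,::-1]); np.savez(f"{n}0.npz",p=p,d=d)
a=[cv2.imread(f"pics/{n}0.png") for n in("scene","side")]
cv2.imwrite("pics/both0.png",a[0])
E
```

```text
pics
{'time_s': 0.0, 'joint_pos': [-1.315, 0.182, 1.608, 0.0, 1.354, -0.206], 'dq': [0.0, -0.001, 0.0, -0.0, 0.0, -0.0], 'tau': [-0.001, -44.487, -35.134, -0.0, 0.009, 0.0], 'position': [0.256, -0.514, 0.23], 'orientation': [0.162, -0.162, 0.689, -0.688], 'contact_force': [0.657, -1.042, 0.319], 'moment': [0.009, -0.024, 0.069], 'opening': 0.086}
scene [0.987 0.77  0.664] [-0.13, 0.26, 0.84, -0.46] [[443.0, 0.0, 281.0], [0.0, 443.0, 215.0], [0.0, 0.0, 1.0]]
side [0.105 0.861 0.947] [0.09, -0.21, 0.89, -0.39] [[530.0, 0.0, 286.0], [0.0, 530.0, 210.0], [0.0, 0.0, 1.0]]
wrist [ 0.321 -0.482  0.373] [0.12, 0.84, -0.52, -0.08] [[361.0, 0.0, 279.0], [0.0, 361.0, 207.0], [0.0, 0.0, 1.0]]
```

View pics/scene0.png

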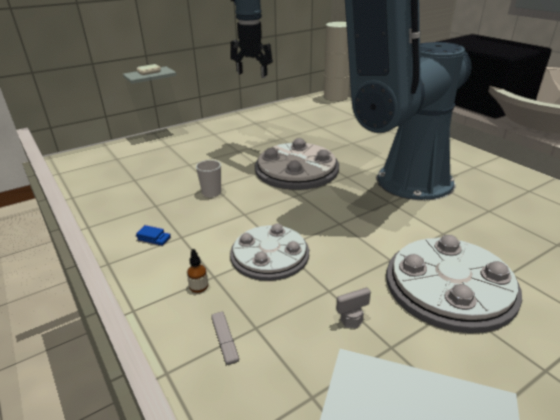

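View pics/side0.png

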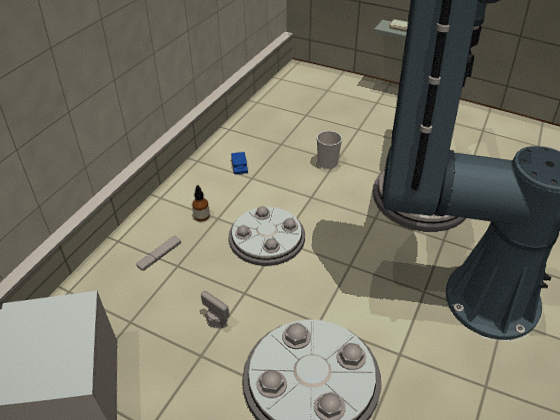

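Scene view: key at (350,303). Cover candidates are (270,250), which looks smallest, (297,160) with a greyer lid, and (455,280), the big one. Side view: key (214,308), small cover (267,232). I'll check these sizes with depth.

```bash
cat > m0.py <<'E'
from h import *
for n,cs,key in(("scene",[(270,250),(297,160),(455,280)],(350,303)),("side",[(267,232),(423,190),(312,372)],(214,308))):
    z=np.load(f"{n}0.npz"); m=manip.camera_model(n); P=cloud(m,z["d"])
    print(n,"floor z",np.nanmedian(P[...,2]))
    for c in cs:
        g=onplane(m,[c],.027)[0]
        r=np.hypot(P[...,0]-g[0],P[...,1]-g[1]); k=(r<.18)&(P[...,2]>.02)&(P[...,2]<.034)
        q=P[k][:,:2].astype(np.float32); (cx,cy),rad=cv2.minEnclosingCircle(q)
        k2=(r<.18)&(P[...,2]>.040)&(P[...,2]<.055)
        lab=cv2.connectedComponentsWithStats(k2.astype(np.uint8))
        print(c,g.round(3),"circle",round(cx,3),round(cy,3),round(rad,3),[(P[lab[1]==i].mean(0).round(3).tolist()) for i in range(1,lab[0]) if lab[2][i,4]>8])
    g=onplane(m,[key],.05)[0]; r=np.hypot(P[...,0]-g[0],P[...,1]-g[1])
    k=(r<.07)&(P[...,2]>.045)&(P[...,2]<.09); q=P[k]
    t=q[q[:,2]>.066]; b=cv2.minAreaRect((1000*t[:,:2]).astype(np.float32)); print("key",q.mean(0).round(3),q[:,2].max(),"top",t.mean(0).round(3),len(t),b)
E
python3 m0.py
```

```text
scene floor z 0.0021762683825629625
(270, 250) [0.564 0.07  0.027] circle 0.608 0.06 0.137 [[0.515, 0.022, 0.044], [0.596, 0.012, 0.045], [0.524, 0.103, 0.044], [0.605, 0.094, 0.045], [0.735, 0.074, 0.049]]
(297, 160) [ 0.241 -0.276  0.027] circle 0.252 -0.264 0.135 [[0.26, -0.255, 0.044], [0.154, -0.283, 0.041]]
(455, 280) [0.299 0.378 0.027] circle 0.297 0.369 0.134 [[0.304, 0.38, 0.045], [0.338, 0.268, 0.041], [0.288, 0.458, 0.041], [0.272, 0.477, 0.041], [0.281, 0.469, 0.041], [0.308, 0.472, 0.041], [0.357, 0.463, 0.041]]
key [0.54  0.329 0.064] 0.07664229255918431 top [0.538 0.327 0.072] 267 ((537.330810546875, 325.3609313964844), (17.39198875427246, 67.74818420410156), 78.4427719116211)
side floor z 0.004204588155796607
(267, 232) [0.552 0.056 0.027] circle 0.599 0.061 0.133 [[0.727, 0.063, 0.049], [0.591, 0.011, 0.045], [0.509, 0.021, 0.045], [0.6, 0.091, 0.047], [0.519, 0.1, 0.047]]
(423, 190) [ 0.249 -0.27   0.027] circle 0.249 -0.264 0.136 [[0.231, -0.154, 0.041], [0.207, -0.16, 0.041], [0.194, -0.167, 0.042]]
(312, 372) [0.295 0.36  0.027] circle 0.294 0.364 0.135 [[0.297, 0.37, 0.043], [0.234, 0.267, 0.041], [0.29, 0.304, 0.041], [0.197, 0.301, 0.041], [0.189, 0.341, 0.041], [0.183, 0.355, 0.041], [0.196, 0.359, 0.041], [0.175, 0.379, 0.041], [0.192, 0.421, 0.041]]
key [0.532 0.326 0.066] 0.07939459782286828 top [0.534 0.324 0.073] 238 ((534.7284545898438, 322.653564453125), (16.999698638916016, 69.36173248291016), 77.38231658935547)
```

The small cover fits: nut circle radius is about 57.6 mm and its centre is about (0.557,0.057). The others are bigger. The key is at about (0.536,0.325) with its handle at about -12°. Next I work out the tool axes and the camera's place on the tool.

```bash
cat >> h.py <<'E'
def tool(s=None):
    s=s or manip.observe(); q=np.array(s["orientation"]); return np.array(s["position"]),R.from_quat(np.r_[q[1:],q[0]]).as_matrix(),s
def plan(xyz=None,yaw=None):
    "yaw deg = direction of tool x in world; prints shift in tool axes (as oriented now) and cw turn needed (mod 180)"
    p,Rm,s=tool(); y=np.degrees(np.arctan2(Rm[1,0],Rm[0,0]))
    print("t",s["time_s"],"p",p.round(4),"yaw",y.round(2),"down",Rm[:,1].round(4),"q1,q6",np.round([s["joint_pos"][0],s["joint_pos"][5]],3),"F",np.round(s["contact_force"],2),"M",np.round(s["moment"],3),"op",round(s["opening"],4))
    if xyz is not None: print("shift tool xyz",(Rm.T@(np.array(xyz)-p)).round(4))
    if yaw is not None: d=(y-yaw+90)%180-90; print("turn cw rad",np.radians(d).round(4))
E
python3 - <<'E'
from h import *
p,Rm,s=tool(); print(Rm.round(3)); m=manip.camera_model("wrist"); print("cam in tool",(Rm.T@(np.array(m["xyz"])-p)).round(4)); print((Rm.T@np.array(m["rotation"])).round(3))
plan((.52,.057,.15),-12)
E
```

```text
[[-0.895 -0.     0.446]
 [-0.446  0.001 -0.895]
 [-0.    -1.    -0.001]]
cam in tool [-7.280e-02 -1.425e-01 -1.000e-04]Traceback (most recent call last):
  File "<stdin>", line 2, in <module>
ValueError: matmul: Input operand 1 has a mismatch in its core dimension 0, with gufunc signature (n?,k),(k,m?)->(n?,m?) (size 4 is different from 3)
```

```bash
python3 - <<'E'
from h import *
p,Rm,s=tool(); m=manip.camera_model("wrist"); q=m["rotation"]; Rc=R.from_quat(np.r_[q[1:],q[0]]).as_matrix(); print((Rm.T@Rc).round(3))
plan((.52,.057,.15),-12)
E
```

```text
[[-0.001  0.959  0.285]
 [-0.    -0.285  0.959]
 [ 1.     0.001  0.   ]]
t 0.15 p [ 0.2561 -0.5143  0.2306] yaw -153.54 down [-4.0e-04  1.4e-03 -1.0e+00] q1,q6 [-1.315 -0.206] F [-0.47  1.    0.58] M [ 0.014 -0.003  0.001] op 0.0856
shift tool xyz [-0.4908  0.0812 -0.3938]
turn cw rad 0.6713
```

Emit:
jog_arm(
  commands=[-0.029,0.0038,-0.0235,0,1,-0.029,0.0038,-0.0235,0,1,-0.029,0.0038,-0.0235,0,1,-0.029,0.0038,-0.0235,0,1,-0.029,0.0038,-0.0235,0,1,-0.029,0.0038,-0.0235,0,1,-0.029,0.0038,-0.0235,0,1,-0.029,0.0038,-0.0235,0,1],
)

```text
time_s: 0.95
position: [0.3804, -0.2416, 0.2006]
orientation: [0.162, -0.162, 0.688, -0.688]
contact_force: [0.8, -0.2, -0.4]
opening: 0.0857
```

Emit:
jog_arm(
  commands=[-0.029,0.0038,-0.0235,0,1,-0.029,0.0038,-0.0235,0,1,-0.029,0.0038,-0.0235,0,1,-0.029,0.0038,-0.0235,0,1,-0.029,0.0038,-0.0235,0,1,-0.029,0.0038,-0.0235,0,1,-0.029,0.0038,-0.0235,0,1,0,0,0,0,1],
)

```text
time_s: 1.75
position: [0.4891, -0.0017, 0.1736]
orientation: [0.163, -0.163, 0.689, -0.687]
contact_force: [-0.5, -0.8, 0.6]
opening: 0.0854
```

```bash
python3 - <<'E'
from h import *
plan((.503,.03,.17))
m=manip.camera_model("wrist"); p,d=manip.capture("wrist"); np.savez("w1.npz",p=p,d=d,xyz=m["xyz"],rot=m["rotation"]); plan()
cv2.imwrite("pics/w1.png",p[:,:,::-1])
E
```

```text
t 1.75 p [ 0.4891 -0.0017  0.1736] yaw -153.3 down [-7.0e-04  1.5e-03 -1.0e+00] q1,q6 [-0.248  0.857] F [-0.45 -0.84  0.62] M [-0.037 -0.031 -0.015] op 0.0854
shift tool xyz [-0.0267  0.0036 -0.0221]
t 1.8 p [ 0.4885 -0.0035  0.1737] yaw -153.32 down [-1.2e-03  4.0e-04 -1.0e+00] q1,q6 [-0.251  0.854] F [-0.29 -0.5  -0.46] M [0.063 0.025 0.033] op 0.0851
```

View pics/w1.png

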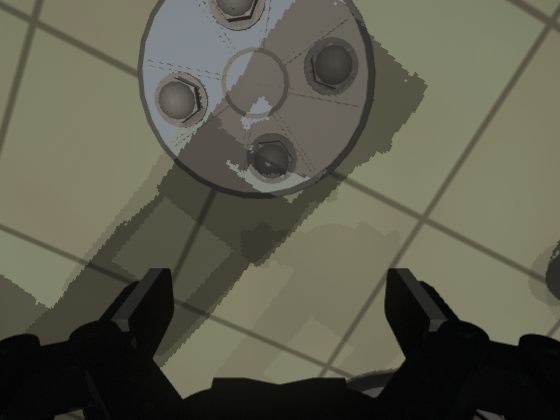

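View shows nuts at about (235,5), (333,65), (180,100) and (270,157). I'll go closer for the hexagon yaws.

Emit:
jog_arm(
  commands=[-0.0275,0.025,-0.0115,0,1,-0.0275,0.025,-0.0115,0,1,0,0,0,0,1,0,0,0,0,1],
)

```text
time_s: 2.2
position: [0.5268, 0.0392, 0.1235]
orientation: [0.161, -0.163, 0.688, -0.688]
contact_force: [-0.2, 0.1, 0.2]
opening: 0.0855
```

```bash
cat > nuts.py <<'E'
from h import *
import sys
tag=sys.argv[1]
m=manip.camera_model("wrist"); p,d=manip.capture("wrist"); plan()
P=cloud(m,d); Z=P[...,2]
r=np.hypot(P[...,0]-.557,P[...,1]-.057)
lid=np.median(Z[(r<.035)]); print("lid z",lid)
out=[]
for a in (-6.3+45+90*np.arange(4)):
    c=np.array([.557,.057])+.058*np.array([np.cos(np.radians(a)),np.sin(np.radians(a))])
    for it in range(4):
        rr=np.hypot(P[...,0]-c[0],P[...,1]-c[1])
        k=(rr<.024)&(Z>lid+.008)&(Z<lid+.0145)   # hex top ring and upper sides
        k2=(rr<.024)&(Z>lid+.008)
        q=P[k2][:,:2]; (cx,cy),rad=cv2.minEnclosingCircle((q*1000).astype(np.float32))
        c=q.mean(0) if it<3 else c
    # outline radius vs angle
    th=np.arctan2(q[:,1]-c[1],q[:,0]-c[0]); rq=np.hypot(*(q-c).T)
    best=[]
    for y in np.radians(np.arange(0,60,1.)):
        ang=y+np.radians(60*np.arange(6)); h=[(np.percentile(q@[np.cos(t),np.sin(t)],98)) for t in ang]
        w=[h[i]+h[i+3] for i in range(3)]; best.append(np.mean(w))
    best=np.array(best); ph=np.angle(np.sum(best*np.exp(-1j*2*np.pi*np.arange(60)/60)))
    flat=(-(ph)/(2*np.pi)*60+30)%60
    print("nut dir",a.round(1),"c",c.round(4),"n",k2.sum(),"encl r",round(rad,1),"w min/max",(best.min()*1000).round(1),(best.max()*1000).round(1),"argmin",best.argmin(),"flat yaw (mod60)",flat.round(1))
    out.append(c)
print("centre",np.mean(out,0).round(4),"yaws",[np.degrees(np.arctan2(*(o-np.mean(out,0))[::-1])).round(1) for o in out])
v=p.astype(float); v=np.clip((v/255)**.5*255,0,255).astype(np.uint8)
np.savez(tag+".npz",p=p,d=d,xyz=m["xyz"],rot=m["rotation"])
tiles=[]
K=np.array(m["camera_matrix"]);q4=m["rotation"];Rc=R.from_quat(np.r_[q4[1:],q4[0]])
for c in out:
    X=Rc.inv().apply(np.r_[c,.038]-np.array(m["xyz"])); uv=cv2.projectPoints(X[None],np.zeros(3),np.zeros(3),K,np.array(m["D"]))[0].ravel(); u0,v0=uv.round().astype(int); print("px",u0,v0)
    t=np.zeros((100,100,3),np.uint8); y0,x0=max(v0-50,0),max(u0-50,0); cr=v[y0:v0+50,x0:u0+50]; t[:cr.shape[0],:cr.shape[1]]=cr; tiles.append(cv2.resize(t,(300,300),interpolation=cv2.INTER_CUBIC))
cv2.imwrite(f"pics/{tag}.png",np.vstack([np.hstack(tiles[:2]),np.hstack(tiles[2:])])[:,:,::-1])
E
python3 nuts.py w2
```

```text
t 2.25 p [0.5273 0.0388 0.1244] yaw -153.56 down [-5.e-04 -4.e-04 -1.e+00] q1,q6 [-0.151  0.959] F [-0.28 -0.81 -0.26] M [-0.007  0.022  0.017] op 0.0857
lid z 0.2005008770677244nuts.py:16: RuntimeWarning: Mean of empty slice.
  c=q.mean(0) if it<3 else c
  ret = um.true_divide(
Traceback (most recent call last):
  File "nuts.py", line 21, in <module>
    ang=y+np.radians(60*np.arange(6)); h=[(np.percentile(q@[np.cos(t),np.sin(t)],98)) for t in ang]
                                           ~~~~~~~~~~~~~^^^^^^^^^^^^^^^^^^^^^^^^^^^^
IndexError: index -1 is out of bounds for axis 0 with size 0
```

```bash
sed -i 's/^P=cloud(m,d); Z=P\[...,2\]/P=cloud(m,d); P[~(P[...,2]<.07)]=np.nan; Z=P[...,2]/' nuts.py; python3 nuts.py w2
```

```text
t 2.3 p [0.5277 0.0386 0.1251] yaw -153.59 down [ 9.e-04 -5.e-04 -1.e+00] q1,q6 [-0.151  0.959] F [1.2  0.39 0.69] M [-0.016  0.003  0.022] op 0.0852
lid z 0.02898404632041965
nut dir 38.7 c [0.6013 0.0886] n 2096 encl r 16.0 w min/max 26.2 26.7 argmin 29 flat yaw (mod60) 34.8
nut dir 128.7 c [0.5217 0.0972] n 1673 encl r 16.1 w min/max 26.5 27.2 argmin 53 flat yaw (mod60) 0.4
nut dir 218.7 c [0.513  0.0177] n 1447 encl r 16.2 w min/max 26.6 27.3 argmin 39 flat yaw (mod60) 33.3
nut dir 308.7 c [0.5925 0.009 ] n 1811 encl r 16.1 w min/max 26.5 27.1 argmin 58 flat yaw (mod60) 6.7
centre [0.5571 0.0531] yaws [np.float64(38.8), np.float64(128.8), np.float64(-141.2), np.float64(-51.2)]
px 259 72
px 194 183
px 297 245
px 367 145
```

View pics/w2.png

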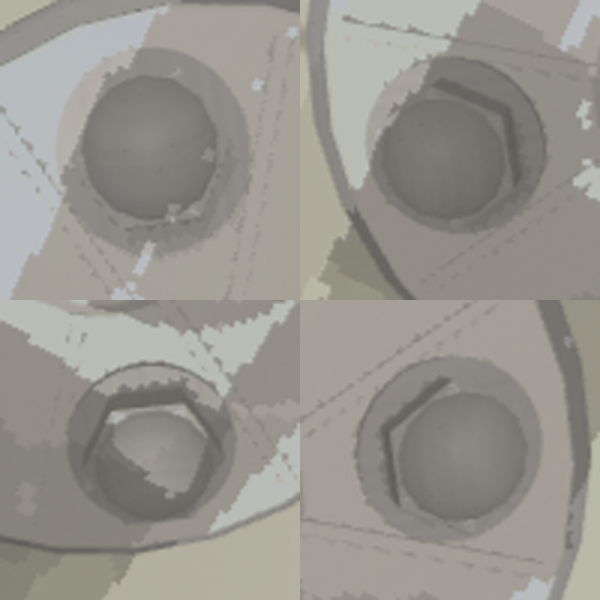

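Tiles (nut1, nut2; nut3, nut4) show the hexagon's side walls as dark strips. I'll cast their corners into the world to get the yaws.

```bash
cat > yaw.py <<'E'
from h import *
z=np.load("w2.npz"); m=dict(manip.camera_model("wrist")); m["xyz"]=z["xyz"]; m["rotation"]=z["rot"]
px=[(259,72),(194,183),(297,245),(367,145)]; off=[(0,0),(300,0),(0,300),(300,300)]
pts=[[(120,228),(195,215),(222,160)],[(437,85),(508,117),(516,183)],[(82,465),(108,405),(185,396),(221,455)],[(448,380),(387,432),(396,503)]]
for i in range(4):
    q=[(px[i][0]-50+(x-off[i][0])/3,px[i][1]-50+(y-off[i][1])/3) for x,y in pts[i]]
    P=onplane(m,q,.036); dd=np.diff(P[:,:2],axis=0); a=np.degrees(np.arctan2(dd[:,1],dd[:,0])); L=np.hypot(*dd.T)*1000
    f=(a+30)%60; mean=(np.degrees(np.angle(np.sum(L*np.exp(1j*np.radians(f*6)))))/6)%60
    print("nut",i+1,"flat yaw",f.round(1),"len",L.round(1),"mean",mean.round(1))
E
python3 yaw.py
```

```text
nut 1 flat yaw [35.9 29.1] len [15.5 11.9] mean 33.0
nut 2 flat yaw [1.4 0.4] len [16.4 14.8] mean 0.9
nut 3 flat yaw [34.5 33.6 27.4] len [15.9 17.5 16.8] mean 31.8
nut 4 flat yaw [7.9 6.8] len [16.1 15.3] mean 7.3
```

Emit:
jog_arm(
  commands=[-0.019,-0.0064,-0.0357,0,1,-0.019,-0.0064,-0.0357,0,1,-0.019,-0.0064,-0.0357,0,1,-0.019,-0.0064,-0.0357,0,1,-0.019,-0.0064,-0.0357,0,1,-0.019,-0.0064,-0.0357,0,1,-0.019,-0.0064,-0.0357,0,1,0,0,0,-0.145,1],
)

```text
time_s: 3.1
position: [0.5362, 0.3264, 0.1723]
orientation: [0.214, -0.21, 0.675, -0.674]
contact_force: [0.8, -1.4, -0.2]
opening: 0.0851
```

Emit:
jog_arm(
  commands=[0,0,0,-0.1455,1,0,0,0,-0.1455,1,0,0,0,-0.1455,1,0,0,0,-0.1455,1,0,0,0,-0.1455,1,0,0,0,-0.1455,1,0,0,0,-0.1455,1,0,0,0,-0.1455,1],
)

```text
time_s: 3.9
position: [0.5362, 0.3215, 0.1709]
orientation: [0.549, -0.548, 0.446, -0.447]
contact_force: [0.1, -1.0, -0.3]
opening: 0.0852
```

Emit:
jog_arm(
  commands=[0,0,0,-0.1455,1,0,0,0,-0.1455,1,0,0,0,-0.1455,1,0,0,0,-0.1455,1,0,0,0,-0.1455,1,0,0,0,-0.1455,1,0,0,0,-0.1455,1,0,0,0,-0.1455,1],
)

```text
time_s: 4.7
position: [0.5362, 0.3215, 0.1709]
orientation: [0.704, -0.703, 0.071, -0.072]
contact_force: [0.7, -0.3, -0.3]
opening: 0.0855
```

```bash
cat > key.py <<'E'
from h import *
plan((.536,.322,.17),-12)
m=manip.camera_model("wrist"); p,d=manip.capture("wrist"); np.savez("w3.npz",p=p,d=d)
P=cloud(m,d); r=np.hypot(P[...,0]-.536,P[...,1]-.322); k=(r<.06)&(P[...,2]>.066)&(P[...,2]<.085); t=P[k]
b=cv2.minAreaRect((1000*t[:,:2]).astype(np.float32)); print(len(t),np.median(t[:,2]),t.mean(0).round(4),b)
cv2.imwrite("pics/w3.png",np.clip((p/255.)**.5*255,0,255).astype(np.uint8)[:,:,::-1])
E
python3 key.py
```

```text
t 4.7 p [0.5362 0.3215 0.1709] yaw -11.59 down [ 2.4e-03  6.0e-04 -1.0e+00] q1,q6 [ 0.351 -1.018] F [ 0.66 -0.29 -0.29] M [ 0.041 -0.01  -0.035] op 0.0855
shift tool xyz [-0.0003  0.0009  0.0005]
turn cw rad 0.0071
2103 0.07316098218550038 [0.5332 0.3229 0.0728] ((534.8074951171875, 322.3205261230469), (15.755143165588379, 68.4223403930664), 78.98712158203125)
```

View pics/w3.png

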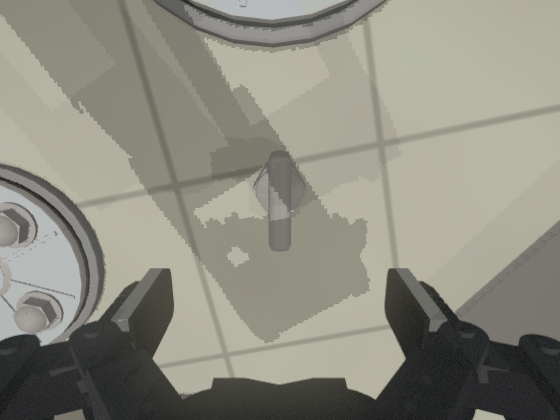

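The key stands upright between the fingers at px (280,200). Its size is 15.8x68 mm and its top is at 73 mm, so all of it agrees. Going down to grip.

Emit:
jog_arm(
  commands=[-0.002,0.03,0.0005,-0.01,1,0,0.04,0,0,1,0,0.04,0,0,1,0,0.021,0,0,1,0,0,0,0,0.3,0,0,0,0,-0.5,0,0,0,0,-1,0,0,0,0,-1],
  newtons=50,
)

```text
time_s: 5.55
position: [0.5351, 0.3241, 0.0405]
orientation: [0.704, -0.703, 0.068, -0.071]
contact_force: [0.4, -0.2, 0.3]
opening: 0.028
```

Emit:
jog_arm(
  commands=[0,0,0,0,-1,0,0,0,0,-1,0,0,0,0,-1,0,0,0,0,-1],
  newtons=50,
)

```text
time_s: 5.95
position: [0.5346, 0.3241, 0.0398]
orientation: [0.704, -0.703, 0.069, -0.07]
contact_force: [-0.2, -0.3, 7.3]
opening: 0.0153
```

```bash
python3 -c "
from h import *
plan()"
```

```text
t 5.95 p [0.5346 0.3241 0.0398] yaw -11.27 down [ 2.7e-03  9.0e-04 -1.0e+00] q1,q6 [ 0.355 -1.019] F [-0.19 -0.34  7.26] M [ 0.004  0.124 -0.003] op 0.0153
```

Emit:
jog_arm(
  commands=[0,-0.035,0,0,-1,0,-0.035,0,0,-1,0.0159,0,-0.0311,0,-1,0.0159,0,-0.0311,0,-1,0.0159,0,-0.0311,0,-1,0.0159,0,-0.0311,0,-1,0.0159,0,-0.0311,0,-1,0.0159,0,-0.0311,0,-1],
)

```text
time_s: 6.75
position: [0.5901, 0.1207, 0.1076]
orientation: [-0.704, 0.704, -0.07, 0.069]
contact_force: [0.3, 0.2, -2.6]
opening: 0.0156
```

Emit:
jog_arm(
  commands=[0.0159,0,-0.0311,0,-1,0,0,0,0.128,-1,0,0,0,0.128,-1,0,0,0,0,-1,0,0,0,0,-1],
)

```text
time_s: 7.25
position: [0.5996, 0.0885, 0.1077]
orientation: [-0.689, 0.689, -0.158, 0.157]
contact_force: [0.6, -0.3, -3.4]
opening: 0.0154
```

```bash
python3 - <<'E'
from h import *
plan((.6013,.0886,.1),-26)
m=manip.camera_model("wrist"); p,d=manip.capture("wrist")
q,Rm,s=tool(); P=cloud(m,d); T=(P-q)@Rm   # tool coords
k=(abs(T[...,2])<.03)&(abs(T[...,0])<.06)&(T[...,1]>-.045)&(T[...,1]<.06)
t=T[k]; print(len(t)); 
for lo in np.arange(-.045,.05,.01):
    a=t[(t[:,1]>lo)&(t[:,1]<lo+.01)]
    if len(a)>5: print(lo.round(3),len(a),a.min(0).round(4),a.max(0).round(4))
cv2.imwrite("pics/w4.png",np.clip((p/255.)**.5*255,0,255).astype(np.uint8)[:,:,::-1])
E
```

```text
t 7.25 p [0.5996 0.0885 0.1077] yaw -25.74 down [-9.e-04  1.e-04 -1.e+00] q1,q6 [-0.049 -1.171] F [ 0.64 -0.29 -3.35] M [-0.006  0.023 -0.031] op 0.0154
shift tool xyz [0.0015 0.0077 0.0008]
turn cw rad 0.0045
13418
-0.045 1947 [-0.0292 -0.045  -0.0299] [ 0.0259 -0.035   0.0298]
-0.035 7934 [-0.0342 -0.035  -0.0215] [ 0.0304 -0.025   0.0213]
-0.025 1144 [-0.0343 -0.025  -0.0213] [-0.0062 -0.015   0.0212]
-0.015 848 [-0.0342 -0.015  -0.0212] [-0.0064 -0.005   0.0214]
-0.005 121 [-0.034  -0.005  -0.0143] [-0.0104  0.0001  0.014 ]
0.005 844 [-0.0189  0.0077 -0.0225] [0.0027 0.015  0.022 ]
0.015 246 [-0.0185  0.015  -0.0227] [0.0028 0.0249 0.0222]
0.025 199 [-0.0185  0.0251 -0.0228] [0.0012 0.035  0.0221]
0.035 135 [-0.0186  0.035  -0.023 ] [0.0019 0.0402 0.0219]
```

View pics/w4.png

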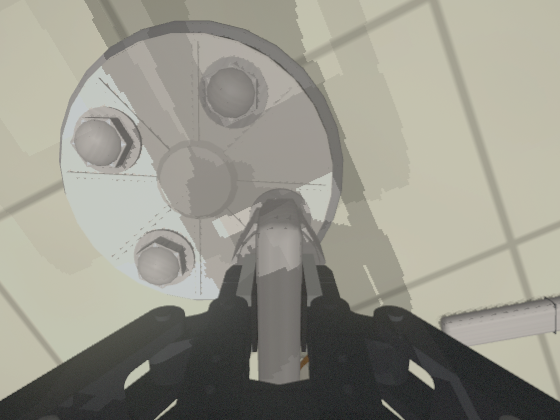

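The held key measures as centred in the tool: +0.8 mm in x, -0.3 mm in z, mouth 40 mm below the TCP. Lowering onto nut 1.

Emit:
jog_arm(
  commands=[0.0007,0.012,0.001,0,-1,0,0.012,0,0,-1,0,0.007,0,0,-1,0,0.006,0,0,-1,0,0,0,0,-1],
)

```text
time_s: 7.8
position: [0.6009, 0.089, 0.0705]
orientation: [-0.689, 0.689, -0.159, 0.158]
contact_force: [-0.4, -0.5, -3.3]
opening: 0.0156
```

```bash
python3 -c "
from h import *
plan()"
```

```text
t 7.8 p [0.6009 0.089  0.0705] yaw -25.92 down [-8.e-04  0.e+00 -1.e+00] q1,q6 [-0.048 -1.166] F [-0.43 -0.52 -3.27] M [ 0.054  0.095 -0.036] op 0.0156
```

Emit:
jog_arm(
  commands=[0,0,0,0.11,-1,0,0,0,0.11,-1,0,0,0,0.11,-1,0,0,0,0.11,-1,0,0,0,0.11,-1,0,0,0,0.11,-1,0,0,0,0.11,-1,0,0,0,0.11,-1],
)

```text
time_s: 8.6
position: [0.601, 0.0897, 0.0705]
orientation: [0.555, -0.555, 0.438, -0.438]
contact_force: [1.8, 2.7, -6.1]
opening: 0.0155
```

Emit:
jog_arm(
  commands=[0,0,0,0,-1,0,0,0,0,-1],
)

```text
time_s: 8.8
position: [0.601, 0.0896, 0.0706]
orientation: [0.557, -0.556, 0.437, -0.436]
contact_force: [2.3, 4.4, -7.2]
opening: 0.0153
```

```bash
python3 -c "
from h import *
plan()"
```

```text
t 8.8 p [0.601  0.0896 0.0706] yaw -76.2 down [-1.0e-04  1.1e-03 -1.0e+00] q1,q6 [-0.048 -0.289] F [ 2.32  4.4  -7.16] M [ 0.901 -0.388  0.032] op 0.0153
```

Emit:
jog_arm(
  commands=[0,0,0,-0.1,-1,0,-0.018,0,0,-1,0,-0.018,0,0,-1,0.0118,0,-0.0358,0,-1,0.0118,0,-0.0358,0,-1,0.0118,0,-0.0358,0,-1,0,0,0,0.14,-1,0,0,0,0.14,-1],
)

```text
time_s: 9.6
position: [0.5107, 0.0187, 0.1075]
orientation: [-0.513, 0.513, -0.486, 0.487]
contact_force: [0.4, -0.2, -3.1]
opening: 0.0153
```

Emit:
jog_arm(
  commands=[0,0,0,0,-1,0,0,0,0,-1],
)

```text
time_s: 9.8
position: [0.5117, 0.0196, 0.1074]
orientation: [-0.515, 0.516, -0.484, 0.484]
contact_force: [-0.6, -0.1, -3.3]
opening: 0.0156
```

```bash
cat > look.py <<'E'
from h import *
import sys
N=dict(n1=(.6013,.0886),n2=(.5217,.0972),n3=(.513,.0177),n4=(.5925,.009))
def keypos():
    m=manip.camera_model("wrist"); p,d=manip.capture("wrist")
    q,Rm,s=tool(); P=cloud(m,d); T=(P-q)@Rm
    k=(abs(T[...,2])<.03)&(abs(T[...,0])<.06)&(T[...,1]>.010)&(T[...,1]<.038); t=T[k]
    h=T[(abs(T[...,2])<.007)&(abs(T[...,0])<.05)&(T[...,1]>-.035)&(T[...,1]<-.0)]
    print("key in tool: socket x",t[:,0].min()+.0195,"z",(t[:,2].min()+t[:,2].max())/2,"handle x",h[:,0].min()+.035)
    return m,p
def go(n,yaw,off=(.0008,-.0003),z=.1):
    "shift for key over nut, given in the axes as they stand now"
    p,Rm,s=tool(); t=np.r_[N[n],z]; plan(None,yaw); print("to",n,(Rm.T@(t-p)-np.array([off[0],0,off[1]])).round(4))
def crop(m,p,names,fn):
    v=np.clip((p/255.)**.5*255,0,255).astype(np.uint8); K=np.array(m["camera_matrix"]);q4=m["rotation"];Rc=R.from_quat(np.r_[q4[1:],q4[0]]); tl=[]
    for n in names:
        X=Rc.inv().apply(np.r_[N[n],.038]-np.array(m["xyz"])); u,w=cv2.projectPoints(X[None],np.zeros(3),np.zeros(3),K,np.array(m["D"]))[0].ravel().round().astype(int)
        t=cv2.getRectSubPix(v,(100,100),(float(u),float(w))); tl.append(cv2.resize(t,(350,350),interpolation=cv2.INTER_CUBIC)); print(n,"px",u,w)
    cv2.imwrite(fn,np.hstack(tl)[:,:,::-1])
E
python3 - <<'E'
from look import *
go("n3",-87); m,p=keypos(); crop(m,p,["n1","n3"],"pics/c1.png")
np.savez("c1.npz",p=p,xyz=m["xyz"],rot=m["rotation"])
E
```

```text
t 9.8 p [0.5117 0.0196 0.1074] yaw -86.39 down [ 4.e-04 -5.e-04 -1.e+00] q1,q6 [-0.194 -0.256] F [-0.62 -0.11 -3.27] M [-0.027  0.006  0.017] op 0.0156
turn cw rad 0.0107
to n3 [0.0012 0.0074 0.0015]
key in tool: socket x 0.0007239110000431051 z -0.0001877316668132175 handle x 0.000942119674447843
n1 px 443 117
n3 px 280 225
```

View pics/c1.png

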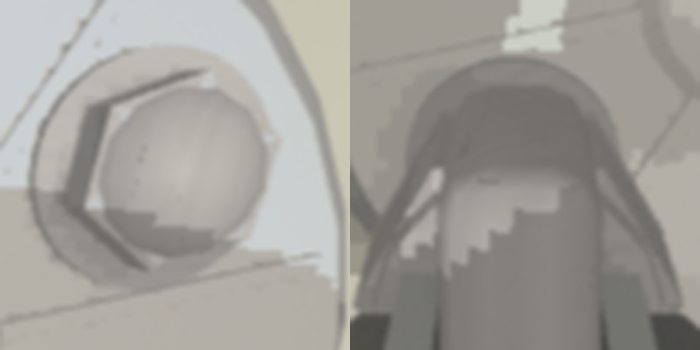

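Nut 1's walls run (210,70)-(100,108)-(70,205)-(145,270) in the left tile. The right tile shows the key over nut 3.

```bash
cat >> look.py <<'E'
def tileyaw(fn,px,pts,x0=0):
    z=np.load(fn); m=dict(manip.camera_model("wrist")); m["xyz"]=z["xyz"]; m["rotation"]=z["rot"]
    P=onplane(m,[(px[0]-50+(x-x0)/3.5,px[1]-50+y/3.5) for x,y in pts],.036); dd=np.diff(P[:,:2],axis=0); a=np.degrees(np.arctan2(dd[:,1],dd[:,0])); L=np.hypot(*dd.T)
    f=(a+30)%60; print("flat yaw",f.round(1),"len",(L*1000).round(1),"mean",((np.degrees(np.angle(np.sum(L*np.exp(1j*np.radians(f*6)))))/6)%60).round(1))
E
python3 -c "
from look import *
tileyaw('c1.npz',(443,117),[(210,70),(100,108),(70,205),(145,270)])"
```

```text
flat yaw [52.6 51.8 55.8] len [18.  15.7 17.4] mean 53.4
```

Emit:
jog_arm(
  commands=[0.0012,0.012,0.0015,0.01,-1,0,0.012,0,0,-1,0,0.007,0,0,-1,0,0.006,0,0,-1,0,0,0,0,-1],
)

```text
time_s: 10.35
position: [0.5118, 0.0185, 0.0697]
orientation: [-0.511, 0.513, -0.488, 0.487]
contact_force: [-7.1, -2.7, 6.1]
opening: 0.0153
```

```bash
python3 -c "
from h import *
plan()"
```

```text
t 10.35 p [0.5118 0.0185 0.0697] yaw -87.19 down [-3.9e-03 -5.0e-04 -1.0e+00] q1,q6 [-0.195 -0.243] F [-7.12 -2.66  6.05] M [-0.609  1.41   0.018] op 0.0153
```

Emit:
jog_arm(
  commands=[0.0005,-0.0005,-0.0013,0.11,-1,0,0,0,0.11,-1,0,0,0,0.11,-1,0,0,0,0.11,-1,0,0,0,0.11,-1,0,0,0,0.11,-1,0,0,0,0.11,-1,0,0,0,0.12,-1],
)

```text
time_s: 11.15
position: [0.5119, 0.017, 0.07]
orientation: [-0.251, 0.251, -0.66, 0.662]
contact_force: [-0.0, -7.2, -3.2]
opening: 0.015
```

Emit:
jog_arm(
  commands=[0,0,0,0,-1,0,0,0,0,-1],
)

```text
time_s: 11.35
position: [0.5119, 0.0171, 0.07]
orientation: [-0.252, 0.252, -0.66, 0.661]
contact_force: [-0.6, -5.9, -3.7]
opening: 0.0153
```

```bash
python3 -c "
from h import *
plan()"
```

```text
t 11.35 p [0.5119 0.0171 0.07  ] yaw -138.21 down [-1.e-04 -2.e-03 -1.e+00] q1,q6 [-0.197  0.645] F [-0.62 -5.91 -3.72] M [-1.213  0.111  0.011] op 0.0153
```

Emit:
jog_arm(
  commands=[0,0,0,-0.1,-1,0,-0.018,0,0,-1,0,-0.018,0,0,-1,-0.0332,0,-0.0234,0,-1,-0.0332,0,-0.0234,0,-1,0,0,0,-0.115,-1,0,0,0,-0.115,-1,0,0,0,0,-1],
)

```text
time_s: 12.15
position: [0.522, 0.0995, 0.1059]
orientation: [0.358, -0.358, 0.61, -0.61]
contact_force: [-0.7, -0.6, -2.8]
opening: 0.0155
```

Emit:
jog_arm(
  commands=[0,0,0,0,-1],
)

```text
time_s: 12.25
position: [0.522, 0.0989, 0.1061]
orientation: [0.356, -0.356, 0.611, -0.611]
contact_force: [0.6, 0.4, -3.0]
opening: 0.0151
```

```bash
python3 -c "
from look import *
go('n2',-119.3)"
```

```text
t 12.25 p [0.522  0.0989 0.1061] yaw -119.5 down [-5.e-04  3.e-04 -1.e+00] q1,q6 [-0.036  0.478] F [ 0.65  0.4  -3.04] M [ 0.036  0.054 -0.019] op 0.0151
turn cw rad -0.0035
to n2 [0.0009 0.0061 0.0009]
```

Lower onto nut 2 and check.

Emit:
jog_arm(
  commands=[0.0009,0.012,0.0009,0,-1,0,0.012,0,0,-1,0,0.007,0,0,-1,0,0.005,0,0,-1,0,0,0,0,-1],
)

```text
time_s: 12.75
position: [0.5214, 0.098, 0.0699]
orientation: [0.356, -0.358, 0.611, -0.61]
contact_force: [-3.2, 2.5, 0.3]
opening: 0.0151
```

```bash
python3 -c "
from h import *
plan()"
```

```text
t 12.75 p [0.5214 0.098  0.0699] yaw -119.36 down [-3.e-03  7.e-04 -1.e+00] q1,q6 [-0.039  0.474] F [-3.23  2.5   0.28] M [0.412 0.707 0.052] op 0.0151
```

Emit:
jog_arm(
  commands=[-0.0002,0,-0.0007,0.11,-1,0,0,0,0.11,-1,0,0,0,0.11,-1,0,0,0,0.11,-1,0,0,0,0.11,-1,0,0,0,0.11,-1,0,0,0,0.11,-1,0,0,0,0.12,-1],
)

```text
time_s: 13.55
position: [0.5211, 0.0977, 0.0699]
orientation: [-0.057, 0.059, -0.704, 0.705]
contact_force: [-4.3, -1.0, -1.8]
opening: 0.0154
```

Emit:
jog_arm(
  commands=[0,0,0,0,-1,0,0,0,0,-1],
)

```text
time_s: 13.75
position: [0.5212, 0.0977, 0.07]
orientation: [-0.06, 0.061, -0.704, 0.705]
contact_force: [-3.8, -1.8, -2.4]
opening: 0.0154
```

```bash
python3 -c "
from h import *
plan()"
```

```text
t 13.75 p [0.5212 0.0977 0.07  ] yaw -170.16 down [-2.e-03 -6.e-04 -1.e+00] q1,q6 [-0.038  1.361] F [-3.79 -1.83 -2.44] M [-0.402  0.703 -0.018] op 0.0154
```

Emit:
jog_arm(
  commands=[0,0,0,-0.1,-1,0,-0.018,0,0,-1,0,-0.018,0,0,-1,-0.0152,0,0.035,0,-1,-0.0152,0,0.035,0,-1,-0.0152,0,0.035,0,-1,0,0,0,0.148,-1,0,0,0,0,-1],
)

```text
time_s: 14.55
position: [0.5947, 0.008, 0.1064]
orientation: [0.043, -0.042, 0.706, -0.706]
contact_force: [-0.4, 0.2, -3.5]
opening: 0.0155
```

Emit:
jog_arm(
  commands=[0,0,0,0,-1],
)

```text
time_s: 14.65
position: [0.5936, 0.0093, 0.1062]
orientation: [0.044, -0.045, 0.706, -0.706]
contact_force: [-0.9, 0.6, -3.0]
opening: 0.0153
```

```bash
python3 -c "
from look import *
go('n4',-173)"
```

```text
t 14.65 p [0.5936 0.0093 0.1062] yaw -172.8 down [-4.e-04  5.e-04 -1.e+00] q1,q6 [-0.184  1.261] F [-0.85  0.63 -2.98] M [ 0.003 -0.018  0.017] op 0.0153
turn cw rad 0.0035
to n4 [0.0003 0.0062 0.0005]
```

Emit:
jog_arm(
  commands=[0.0003,0.012,0.0005,0,-1,0,0.012,0,0,-1,0,0.007,0,0,-1,0,0.005,0,0,-1,0,0,0,0,-1],
)

```text
time_s: 15.15
position: [0.5934, 0.0082, 0.07]
orientation: [-0.043, 0.043, -0.706, 0.706]
contact_force: [1.3, -2.4, -3.5]
opening: 0.0153
```

```bash
python3 -c "
from h import *
plan()"
```

```text
t 15.15 p [0.5934 0.0082 0.07  ] yaw -173.04 down [-7.e-04 -5.e-04 -1.e+00] q1,q6 [-0.186  1.264] F [ 1.31 -2.44 -3.52] M [-0.556 -0.144  0.035] op 0.0153
```

Emit:
jog_arm(
  commands=[0,0,0.0004,0.11,-1,0,0,0,0.11,-1,0,0,0,0.11,-1,0,0,0,0.11,-1,0,0,0,0.11,-1,0,0,0,0.11,-1,0,0,0,0.11,-1,0,0,0,0.12,-1],
)

```text
time_s: 15.95
position: [0.5931, 0.0065, 0.0702]
orientation: [0.267, -0.266, -0.654, 0.656]
contact_force: [-1.1, -7.4, -1.0]
opening: 0.0155
```

Emit:
jog_arm(
  commands=[0,0,0,0,-1,0,0,0,0,-1],
)

```text
time_s: 16.15
position: [0.5931, 0.0065, 0.0701]
orientation: [0.265, -0.265, -0.655, 0.656]
contact_force: [-1.0, -7.7, -2.0]
opening: 0.0154
```

```bash
python3 -c "
from h import *
plan()"
```

```text
t 16.15 p [0.5931 0.0065 0.0701] yaw 135.95 down [-0.0015 -0.0024 -1.    ] q1,q6 [-0.187  2.154] F [-1.01 -7.73 -1.99] M [-1.527  0.277 -0.049] op 0.0154
```

Round 1 is done on all four, order 1-3-2-4. Moving to nut 1 for round 2.

Emit:
jog_arm(
  commands=[0,0,0,-0.1,-1,0,-0.018,0,0,-1,0,-0.018,0,0,-1,0.0223,0,-0.0349,0,-1,0.0223,0,-0.0349,0,-1,0,0,0,-0.134,-1,0,0,0,-0.134,-1,0,0,0,-0.134,-1],
)

```text
time_s: 16.95
position: [0.6012, 0.0916, 0.1058]
orientation: [-0.092, 0.091, 0.701, -0.701]
contact_force: [-0.3, 0.8, -3.2]
opening: 0.015
```

Emit:
jog_arm(
  commands=[0,0,0,-0.134,-1,0,0,0,0,-1,0,0,0,0,-1],
)

```text
time_s: 17.25
position: [0.6016, 0.0908, 0.1061]
orientation: [-0.049, 0.048, 0.706, -0.705]
contact_force: [0.3, 0.4, -4.1]
opening: 0.0154
```

```bash
python3 -c "
from look import *
N['n1']=(.601,.0893)
go('n1',172.5); m,p=keypos(); crop(m,p,['n3','n4'],'pics/c2.png'); np.savez('c2.npz',p=p,xyz=m['xyz'],rot=m['rotation'])"
```

```text
t 17.25 p [0.6016 0.0908 0.1061] yaw 172.18 down [-9.e-04  5.e-04 -1.e+00] q1,q6 [-0.045  1.662] F [ 0.34  0.37 -4.08] M [-0.047 -0.045  0.004] op 0.0154
turn cw rad -0.0056
to n1 [-0.0004  0.0061  0.0018]
key in tool: socket x 0.00046623054137527944 z -0.000378559119218495 handle x 0.0007657101210128969
n3 px 404 331
n4 px 413 219
```

View pics/c2.png

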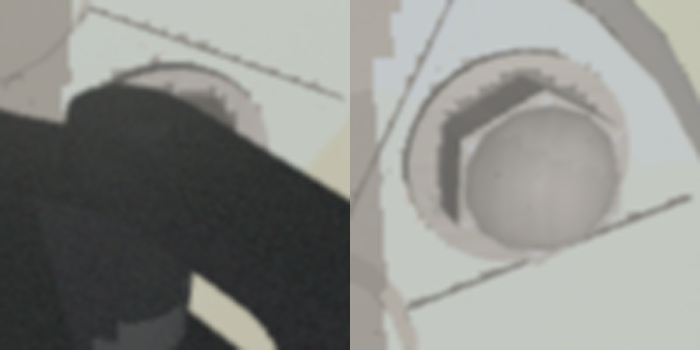

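Nut 4's wall corners are (545,90), (458,138), (455,220) in the right tile. Nut 3 is hidden behind a finger.

```bash
python3 -c "
from look import *
tileyaw('c2.npz',(413,219),[(615,128),(545,90),(458,138),(457,222)],350)"
```

```text
flat yaw [24.4 23.6 26.8] len [14.7 16.7 15.8] mean 24.9
```

Emit:
jog_arm(
  commands=[-0.0002,0.012,0.0012,0,-1,0,0.012,0,0,-1,0,0.007,0,0,-1,0,0.005,0,0,-1,0,0,0,0,-1],
)

```text
time_s: 17.8
position: [0.602, 0.0892, 0.0702]
orientation: [-0.047, 0.047, 0.706, -0.706]
contact_force: [0.5, -0.3, -2.5]
opening: 0.0151
```

```bash
python3 -c "
from h import *
plan()"
```

```text
t 17.8 p [0.602  0.0892 0.0702] yaw 172.34 down [-6.e-04  0.e+00 -1.e+00] q1,q6 [-0.048  1.657] F [ 0.52 -0.29 -2.55] M [-0.018 -0.002 -0.026] op 0.0151
```

Emit:
jog_arm(
  commands=[0,0,0,0.1,-1,0,0,0,0.1,-1],
  newtons=25,
)

```text
time_s: 18.0
position: [0.602, 0.0884, 0.0702]
orientation: [0.119, -0.119, -0.697, 0.698]
contact_force: [1.2, -3.8, -2.9]
opening: 0.0154
```

```bash
python3 -c "
from h import *
plan()"
```

```text
t 18.0 p [0.602  0.0884 0.0702] yaw 160.69 down [-3.0e-04 -1.5e-03 -1.0e+00] q1,q6 [-0.048  1.86 ] F [ 1.18 -3.84 -2.88] M [-0.772  0.001  0.212] op 0.0154
```

Emit:
jog_arm(
  commands=[0,0,0,0.05,-1,0,0,0,0.05,-1],
)

```text
time_s: 18.2
position: [0.602, 0.0883, 0.0703]
orientation: [0.153, -0.153, -0.69, 0.691]
contact_force: [-0.1, -3.6, -2.2]
opening: 0.0152
```

```bash
python3 -c "
from h import *
plan()"
```

```text
t 18.2 p [0.602  0.0883 0.0703] yaw 155.07 down [-4.0e-04 -1.6e-03 -1.0e+00] q1,q6 [-0.048  1.958] F [-0.11 -3.61 -2.16] M [-0.758  0.045  0.16 ] op 0.0152
```

Emit:
jog_arm(
  commands=[0,0,0,0.04,-1,0,0,0,0.04,-1],
)

```text
time_s: 18.4
position: [0.6019, 0.0883, 0.0702]
orientation: [0.18, -0.18, -0.683, 0.684]
contact_force: [-0.1, -3.2, -2.5]
opening: 0.0154
```

```bash
python3 -c "
from h import *
plan()"
```

```text
t 18.4 p [0.6019 0.0883 0.0702] yaw 150.51 down [-5.0e-04 -1.6e-03 -1.0e+00] q1,q6 [-0.048  2.038] F [-0.08 -3.19 -2.53] M [-0.851  0.021  0.192] op 0.0154
```

Emit:
jog_arm(
  commands=[0,0,0,0.025,-1,0,0,0,0.025,-1],
)

```text
time_s: 18.6
position: [0.6019, 0.0883, 0.0703]
orientation: [0.197, -0.197, -0.679, 0.68]
contact_force: [-0.6, -5.4, -3.8]
opening: 0.0151
```

```bash
python3 -c "
from h import *
plan()"
```

```text
t 18.6 p [0.6019 0.0883 0.0703] yaw 147.67 down [-5.0e-04 -1.5e-03 -1.0e+00] q1,q6 [-0.048  2.087] F [-0.62 -5.38 -3.82] M [-1.176  0.05   0.159] op 0.0151
```

Emit:
jog_arm(
  commands=[0,0,0,0.03,-1,0,0,0,0.03,-1],
)

```text
time_s: 18.8
position: [0.6019, 0.0883, 0.0703]
orientation: [0.217, -0.217, -0.672, 0.673]
contact_force: [-0.3, -5.5, -3.0]
opening: 0.0153
```

```bash
python3 -c "
from h import *
plan()"
```

```text
t 18.8 p [0.6019 0.0883 0.0703] yaw 144.22 down [-6.0e-04 -1.5e-03 -1.0e+00] q1,q6 [-0.048  2.148] F [-0.33 -5.54 -2.99] M [-1.155  0.045  0.175] op 0.0153
```

Emit:
jog_arm(
  commands=[0,0,0,0.03,-1,0,0,0,0.03,-1],
)

```text
time_s: 19.0
position: [0.6019, 0.0882, 0.0703]
orientation: [0.237, -0.237, -0.665, 0.667]
contact_force: [-0.4, -5.4, -4.0]
opening: 0.0151
```

```bash
python3 -c "
from h import *
plan()"
```

```text
t 19.0 p [0.6019 0.0882 0.0703] yaw 140.79 down [-6.0e-04 -1.6e-03 -1.0e+00] q1,q6 [-0.048  2.208] F [-0.4  -5.41 -3.98] M [-1.189  0.096  0.212] op 0.0151
```

Emit:
jog_arm(
  commands=[0,0,0,0.025,-1,0,0,0,0.025,-1],
)

```text
time_s: 19.2
position: [0.6019, 0.0882, 0.0703]
orientation: [0.254, -0.254, -0.659, 0.661]
contact_force: [-0.3, -5.2, -1.8]
opening: 0.0152
```

```bash
python3 -c "
from h import *
plan()"
```

```text
t 19.2 p [0.6019 0.0882 0.0703] yaw 137.96 down [-6.0e-04 -1.8e-03 -1.0e+00] q1,q6 [-0.048  2.257] F [-0.27 -5.2  -1.82] M [-1.145  0.044  0.47 ] op 0.0152
```

Moment jumped from 0.21 to 0.47 N m, so nut 1 is firm. Backing off, then to nut 3.

Emit:
jog_arm(
  commands=[0,0,0,-0.08,-1,0,0,0,-0.08,-1,0,-0.018,0,0,-1,0,-0.018,0,0,-1,0.012,0,0.0363,0,-1,0.012,0,0.0363,0,-1,0.012,0,0.0363,0,-1,0,0,0,-0.1355,-1],
  newtons=40,
)

```text
time_s: 20.0
position: [0.5085, 0.0163, 0.1054]
orientation: [0.155, -0.152, -0.69, 0.69]
contact_force: [0.3, -0.5, -3.7]
opening: 0.0152
```

Emit:
jog_arm(
  commands=[0,0,0,-0.1355,-1,0,0,0,-0.1355,-1,0,0,0,0,-1,0,0,0,0,-1],
)

```text
time_s: 20.4
position: [0.5127, 0.0176, 0.1066]
orientation: [-0.06, 0.06, 0.705, -0.704]
contact_force: [-0.3, 0.3, -3.2]
opening: 0.0154
```

```bash
python3 -c "
from look import *
N['n3']=(.5122,.0172)
go('n3',170.3); m,p=keypos()"
```

```text
t 20.4 p [0.5127 0.0176 0.1066] yaw 170.23 down [ 0.e+00  5.e-04 -1.e+00] q1,q6 [-0.198  1.543] F [-0.34  0.25 -3.25] M [0.051 0.019 0.026] op 0.0154
turn cw rad -0.0012
to n3 [-0.0004  0.0066  0.0008]
key in tool: socket x 2.4530417086075784e-05 z -0.0003455679992089549 handle x 0.0005454114248768863
```

Emit:
jog_arm(
  commands=[0,0.012,0.0008,0,-1,0,0.012,0,0,-1,0,0.007,0,0,-1,0,0.0055,0,0,-1,0,0,0,0,-1],
)

```text
time_s: 20.95
position: [0.5124, 0.0166, 0.0698]
orientation: [-0.059, 0.059, 0.705, -0.705]
contact_force: [-0.5, 0.0, -0.7]
opening: 0.0151
```

```bash
python3 -c "
from h import *
plan()"
```

```text
t 20.95 p [0.5124 0.0166 0.0698] yaw 170.43 down [-1.1e-03  2.0e-04 -1.0e+00] q1,q6 [-0.2    1.538] F [-0.51  0.01 -0.66] M [ 0.003  0.316 -0.001] op 0.0151
```

Emit:
jog_arm(
  commands=[0,0,0,0.11,-1,0,0,0,0.11,-1,0,0,0,0.05,-1,0,0,0,0.03,-1],
  newtons=25,
)

```text
time_s: 21.35
position: [0.512, 0.0157, 0.0698]
orientation: [0.164, -0.164, -0.687, 0.689]
contact_force: [-3.3, -4.9, 0.4]
opening: 0.0156
```

```bash
python3 -c "
from h import *
plan()"
```

```text
t 21.35 p [0.512  0.0157 0.0698] yaw 153.18 down [-0.0017 -0.0016 -1.    ] q1,q6 [-0.2   1.84] F [-3.28 -4.87  0.43] M [-0.811  0.63   0.208] op 0.0156
```

Emit:
jog_arm(
  commands=[0,0,0,0.03,-1],
)

```text
time_s: 21.45
position: [0.512, 0.0156, 0.0699]
orientation: [0.175, -0.174, -0.685, 0.686]
contact_force: [-2.6, -4.0, 0.3]
opening: 0.0153
```

```bash
python3 -c "
from h import *
plan()"
```

```text
t 21.45 p [0.512  0.0156 0.0699] yaw 151.49 down [-0.0017 -0.0016 -1.    ] q1,q6 [-0.2    1.869] F [-2.61 -4.02  0.28] M [-0.824  0.702  0.161] op 0.0153
```

Emit:
jog_arm(
  commands=[0,0,0,0.03,-1,0,0,0,0.03,-1],
  newtons=20,
)

```text
time_s: 21.65
position: [0.512, 0.0156, 0.0698]
orientation: [0.195, -0.194, -0.679, 0.681]
contact_force: [-3.2, -5.8, 0.7]
opening: 0.0152
```

```bash
python3 -c "
from h import *
plan()"
```

```text
t 21.65 p [0.512  0.0156 0.0698] yaw 148.06 down [-0.0018 -0.0017 -1.    ] q1,q6 [-0.2    1.929] F [-3.25 -5.76  0.72] M [-0.884  0.643  0.201] op 0.0152
```

Emit:
jog_arm(
  commands=[0,0,0,0.03,-1,0,0,0,0.025,-1],
)

```text
time_s: 21.85
position: [0.5119, 0.0155, 0.0698]
orientation: [0.214, -0.213, -0.673, 0.675]
contact_force: [-4.2, -4.6, 0.8]
opening: 0.0151
```

```bash
python3 -c "
from h import *
plan()"
```

```text
t 21.85 p [0.5119 0.0155 0.0698] yaw 144.92 down [-0.0019 -0.0019 -1.    ] q1,q6 [-0.2    1.984] F [-4.16 -4.62  0.85] M [-0.895  0.725  0.324] op 0.0151
```

Emit:
jog_arm(
  commands=[0,0,0,0.012,-1],
)

```text
time_s: 21.95
position: [0.5119, 0.0155, 0.0699]
orientation: [0.217, -0.217, -0.672, 0.674]
contact_force: [-4.3, -5.1, -0.3]
opening: 0.0152
```

```bash
python3 -c "
from h import *
plan();plan()"
```

```text
t 21.95 p [0.5119 0.0155 0.0699] yaw 144.27 down [-0.0019 -0.0019 -1.    ] q1,q6 [-0.2    1.996] F [-4.29 -5.08 -0.29] M [-0.95   0.727  0.383] op 0.0152
t 21.95 p [0.5119 0.0155 0.0699] yaw 144.27 down [-0.0019 -0.0019 -1.    ] q1,q6 [-0.2    1.996] F [-4.29 -5.08 -0.29] M [-0.95   0.727  0.383] op 0.0152
```

Nut 3 is firm: 0.32, then 0.38 N m for 0.012 rad more (about 5 N m/rad). On to nut 2.

Emit:
jog_arm(
  commands=[0,0,0,-0.08,-1,0,0,0,-0.08,-1,0,-0.018,0,0,-1,0,-0.018,0,0,-1,0.014,0,-0.0387,0,-1,0.014,0,-0.0387,0,-1,0,0,0,-0.1305,-1,0,0,0,-0.1305,-1],
  newtons=40,
)

```text
time_s: 22.75
position: [0.5219, 0.0997, 0.1056]
orientation: [-0.069, 0.069, 0.704, -0.704]
contact_force: [0.3, -0.3, -2.4]
opening: 0.0149
```

Emit:
jog_arm(
  commands=[0,0,0,-0.1305,-1,0,0,0,-0.1305,-1,0,0,0,-0.1305,-1,0,0,0,-0.1305,-1,0,0,0,0,-1,0,0,0,0,-1],
)

```text
time_s: 23.35
position: [0.5221, 0.0983, 0.1057]
orientation: [0.111, -0.111, 0.698, -0.698]
contact_force: [-1.5, -0.2, -3.5]
opening: 0.0153
```

```bash
python3 -c "
from look import *
N['n2']=(.5212,.0975)
go('n2',-161.7,(.0004,-.0003)); m,p=keypos()"
```

```text
t 23.35 p [0.5221 0.0983 0.1057] yaw -161.91 down [-4.e-04  1.e-04 -1.e+00] q1,q6 [-0.038  1.218] F [-1.54 -0.25 -3.48] M [ 0.04  -0.011 -0.037] op 0.0153
turn cw rad -0.0037
to n2 [0.0006 0.0057 0.0008]
key in tool: socket x 0.0006075983423153679 z -0.00013504470134991994 handle x 0.0006536892528817076
```

Emit:
jog_arm(
  commands=[0.0005,0.012,0.0008,0,-1,0,0.012,0,0,-1,0,0.007,0,0,-1,0,0.0048,0,0,-1,0,0,0,0,-1],
)

```text
time_s: 23.9
position: [0.5217, 0.0973, 0.07]
orientation: [0.112, -0.113, 0.698, -0.698]
contact_force: [-1.2, 1.2, -2.6]
opening: 0.0151
```

Emit:
jog_arm(
  commands=[0,0,0,0.1,-1,0,0,0,0.1,-1,0,0,0,0.06,-1,0,0,0,0.04,-1],
  newtons=20,
)

```text
time_s: 24.3
position: [0.5212, 0.0974, 0.0699]
orientation: [-0.005, 0.007, -0.707, 0.707]
contact_force: [-2.8, -0.4, -2.2]
opening: 0.0155
```

```bash
python3 -c "
from h import *
plan()"
```

```text
t 24.3 p [0.5212 0.0974 0.0699] yaw -179.01 down [-1.9e-03 -1.0e-04 -1.0e+00] q1,q6 [-0.039  1.514] F [-2.8  -0.36 -2.2 ] M [-0.046  0.531  0.118] op 0.0155
```

Emit:
jog_arm(
  commands=[0,0,0,0.03,-1,0,0,0,0.03,-1,0,0,0,0.03,-1],
)

```text
time_s: 24.6
position: [0.5212, 0.0973, 0.0698]
orientation: [0.026, -0.025, -0.707, 0.707]
contact_force: [-2.1, -0.2, -1.2]
opening: 0.0154
```

```bash
python3 -c "
from h import *
plan()"
```

```text
t 24.6 p [0.5212 0.0973 0.0698] yaw 175.89 down [-1.9e-03 -2.0e-04 -1.0e+00] q1,q6 [-0.039  1.603] F [-2.15 -0.18 -1.17] M [-0.087  0.556  0.178] op 0.0154
```

Emit:
jog_arm(
  commands=[0,0,0,0.025,-1,0,0,0,0.025,-1],
)

```text
time_s: 24.8
position: [0.5211, 0.0973, 0.0698]
orientation: [0.044, -0.042, -0.706, 0.706]
contact_force: [-3.8, -0.6, -0.6]
opening: 0.0152
```

```bash
python3 -c "
from h import *
plan()"
```

```text
t 24.8 p [0.5211 0.0973 0.0698] yaw 173.01 down [-1.9e-03 -2.0e-04 -1.0e+00] q1,q6 [-0.039  1.654] F [-3.84 -0.6  -0.61] M [-0.232  0.704  0.194] op 0.0152
```

Emit:
jog_arm(
  commands=[0,0,0,0.025,-1,0,0,0,0.025,-1],
)

```text
time_s: 25.0
position: [0.5212, 0.0972, 0.0699]
orientation: [0.062, -0.06, -0.704, 0.705]
contact_force: [-4.9, -1.2, -2.3]
opening: 0.015
```

```bash
python3 -c "
from h import *
plan()"
```

```text
t 25.0 p [0.5212 0.0972 0.0699] yaw 170.12 down [-1.7e-03 -2.0e-04 -1.0e+00] q1,q6 [-0.039  1.704] F [-4.94 -1.21 -2.3 ] M [-0.331  0.843  0.136] op 0.015
```

Emit:
jog_arm(
  commands=[0,0,0,0.025,-1,0,0,0,0.025,-1],
)

```text
time_s: 25.2
position: [0.5212, 0.0972, 0.0699]
orientation: [0.079, -0.078, -0.703, 0.703]
contact_force: [-5.3, -1.7, -2.0]
opening: 0.0155
```

```bash
python3 -c "
from h import *
plan()"
```

```text
t 25.2 p [0.5212 0.0972 0.0699] yaw 167.25 down [-1.7e-03 -3.0e-04 -1.0e+00] q1,q6 [-0.04   1.754] F [-5.34 -1.72 -1.96] M [-0.409  1.008  0.13 ] op 0.0155
```

Emit:
jog_arm(
  commands=[0,0,0,0.025,-1,0,0,0,0.025,-1],
)

```text
time_s: 25.4
position: [0.5212, 0.0971, 0.0698]
orientation: [0.097, -0.095, -0.7, 0.701]
contact_force: [-5.8, -2.8, -1.9]
opening: 0.0153
```

```bash
python3 -c "
from h import *
plan()"
```

```text
t 25.4 p [0.5212 0.0971 0.0698] yaw 164.38 down [-1.8e-03 -4.0e-04 -1.0e+00] q1,q6 [-0.04   1.804] F [-5.82 -2.82 -1.94] M [-0.486  1.007  0.154] op 0.0153
```

Emit:
jog_arm(
  commands=[0,0,0,0.025,-1,0,0,0,0.025,-1],
)

```text
time_s: 25.6
position: [0.5212, 0.0971, 0.0699]
orientation: [0.114, -0.113, -0.698, 0.698]
contact_force: [-5.5, -1.5, -2.1]
opening: 0.0153
```

```bash
python3 -c "
from h import *
plan()"
```

```text
t 25.6 p [0.5212 0.0971 0.0699] yaw 161.53 down [-1.8e-03 -5.0e-04 -1.0e+00] q1,q6 [-0.04   1.854] F [-5.47 -1.53 -2.06] M [-0.533  1.023  0.291] op 0.0153
```

Emit:
jog_arm(
  commands=[0,0,0,0.022,-1],
)

```text
time_s: 25.7
position: [0.5211, 0.0971, 0.0699]
orientation: [0.122, -0.12, -0.696, 0.697]
contact_force: [-5.9, -1.3, -1.7]
opening: 0.0153
```

```bash
python3 -c "
from h import *
plan()"
```

```text
t 25.7 p [0.5211 0.0971 0.0699] yaw 160.29 down [-1.9e-03 -6.0e-04 -1.0e+00] q1,q6 [-0.04   1.876] F [-5.91 -1.29 -1.66] M [-0.478  1.046  0.465] op 0.0153
```

Nut 2 is firm at 0.465 N m. Last one, nut 4.

Emit:
jog_arm(
  commands=[0,0,0,-0.08,-1,0,0,0,-0.08,-1,0,-0.018,0,0,-1,0,-0.018,0,0,-1,-0.0292,0,0.0251,0,-1,-0.0292,0,0.0251,0,-1,-0.0292,0,0.0251,0,-1,0,0,0,0.145,-1],
  newtons=40,
)

```text
time_s: 26.5
position: [0.5992, 0.0031, 0.1077]
orientation: [0.115, -0.12, -0.697, 0.698]
contact_force: [0.5, 1.2, -2.6]
opening: 0.0155
```

Emit:
jog_arm(
  commands=[0,0,0,0.145,-1,0,0,0,0.145,-1,0,0,0,0,-1,0,0,0,0,-1],
)

```text
time_s: 26.9
position: [0.5951, 0.0074, 0.1065]
orientation: [-0.213, 0.214, 0.674, -0.674]
contact_force: [-1.2, 0.4, -2.8]
opening: 0.0155
```

```bash
python3 -c "
from look import *
N['n4']=(.593,.0078)
go('n4',144.6,(.0004,-.0003)); m,p=keypos()"
```

```text
t 26.9 p [0.5951 0.0074 0.1065] yaw 144.79 down [ 1.6e-03  1.0e-04 -1.0e+00] q1,q6 [-0.187  1.998] F [-1.18  0.4  -2.83] M [-0.001 -0.007  0.004] op 0.0155
turn cw rad 0.0033
to n4 [0.0016 0.0065 0.0012]
key in tool: socket x 0.0007763362325681686 z -0.0004165943054827755 handle x 0.0006867083466752036
```

Emit:
jog_arm(
  commands=[0.0014,0.012,0.0013,0,-1,0,0.012,0,0,-1,0,0.007,0,0,-1,0,0.0052,0,0,-1,0,0,0,0,-1],
)

```text
time_s: 27.45
position: [0.5927, 0.007, 0.0699]
orientation: [-0.215, 0.215, 0.674, -0.674]
contact_force: [1.4, -1.6, -2.3]
opening: 0.0156
```

Emit:
jog_arm(
  commands=[0,0,0,0.1,-1,0,0,0,0.1,-1,0,0,0,0.06,-1,0,0,0,0.04,-1],
  newtons=20,
)

```text
time_s: 27.85
position: [0.5929, 0.0062, 0.07]
orientation: [0.313, -0.314, -0.633, 0.634]
contact_force: [0.5, -3.4, -3.6]
opening: 0.0155
```

```bash
python3 -c "
from h import *
plan()"
```

```text
t 27.85 p [0.5929 0.0062 0.07  ] yaw 127.33 down [ 6.0e-04 -1.5e-03 -1.0e+00] q1,q6 [-0.189  2.302] F [ 0.51 -3.41 -3.58] M [-0.793 -0.195  0.149] op 0.0155
```

Emit:
jog_arm(
  commands=[0,0,0,0.03,-1,0,0,0,0.03,-1,0,0,0,0.025,-1],
)

```text
time_s: 28.15
position: [0.5928, 0.0062, 0.07]
orientation: [0.34, -0.34, -0.62, 0.62]
contact_force: [1.3, -5.4, -2.6]
opening: 0.0153
```

```bash
python3 -c "
from h import *
plan()"
```

```text
t 28.15 p [0.5928 0.0062 0.07  ] yaw 122.5 down [ 4.0e-04 -1.5e-03 -1.0e+00] q1,q6 [-0.189  2.386] F [ 1.27 -5.41 -2.6 ] M [-0.986 -0.209  0.13 ] op 0.0153
```

Emit:
jog_arm(
  commands=[0,0,0,0.025,-1,0,0,0,0.025,-1],
)

```text
time_s: 28.35
position: [0.5927, 0.0062, 0.07]
orientation: [0.355, -0.356, -0.611, 0.612]
contact_force: [1.9, -5.2, -3.0]
opening: 0.0151
```

```bash
python3 -c "
from h import *
plan()"
```

```text
t 28.35 p [0.5927 0.0062 0.07  ] yaw 119.63 down [ 4.0e-04 -1.5e-03 -1.0e+00] q1,q6 [-0.189  2.436] F [ 1.88 -5.18 -3.03] M [-1.081 -0.207  0.175] op 0.0151
```

Emit:
jog_arm(
  commands=[0,0,0,0.025,-1,0,0,0,0.025,-1],
)

```text
time_s: 28.55
position: [0.5927, 0.0062, 0.07]
orientation: [0.37, -0.371, -0.602, 0.603]
contact_force: [1.4, -5.9, -1.8]
opening: 0.0156
```

```bash
python3 -c "
from h import *
plan()"
```

```text
t 28.55 p [0.5927 0.0062 0.07  ] yaw 116.76 down [ 3.0e-04 -1.5e-03 -1.0e+00] q1,q6 [-0.189  2.486] F [ 1.35 -5.87 -1.77] M [-1.15  -0.127  0.231] op 0.0156
```

Emit:
jog_arm(
  commands=[0,0,0,0.015,-1,0,0,0,0.015,-1],
)

```text
time_s: 28.75
position: [0.5926, 0.0061, 0.07]
orientation: [0.379, -0.38, -0.596, 0.597]
contact_force: [1.5, -6.3, -3.0]
opening: 0.0153
```

```bash
python3 -c "
from h import *
plan()"
```

```text
t 28.75 p [0.5926 0.0061 0.07  ] yaw 115.06 down [ 2.0e-04 -1.5e-03 -1.0e+00] q1,q6 [-0.189  2.516] F [ 1.51 -6.33 -3.01] M [-1.091 -0.214  0.122] op 0.0153
```

Emit:
jog_arm(
  commands=[0,0,0,0.025,-1,0,0,0,0.025,-1],
)

```text
time_s: 28.95
position: [0.5926, 0.0061, 0.07]
orientation: [0.394, -0.395, -0.586, 0.587]
contact_force: [0.3, -5.9, -1.7]
opening: 0.0157
```

```bash
python3 -c "
from h import *
plan()"
```

```text
t 28.95 p [0.5926 0.0061 0.07  ] yaw 112.18 down [ 1.0e-04 -1.6e-03 -1.0e+00] q1,q6 [-0.189  2.566] F [ 0.29 -5.86 -1.68] M [-1.181 -0.179  0.214] op 0.0157
```

Emit:
jog_arm(
  commands=[0,0,0,0.025,-1,0,0,0,0.025,-1],
)

```text
time_s: 29.15
position: [0.5926, 0.0061, 0.07]
orientation: [0.409, -0.409, -0.576, 0.577]
contact_force: [0.6, -5.9, -3.0]
opening: 0.0158
```

```bash
python3 -c "
from h import *
plan()"
```

```text
t 29.15 p [0.5926 0.0061 0.07  ] yaw 109.31 down [-0.     -0.0016 -1.    ] q1,q6 [-0.189  2.616] F [ 0.58 -5.91 -2.96] M [-1.178 -0.08   0.138] op 0.0158
```

Emit:
jog_arm(
  commands=[0,0,0,0.025,-1,0,0,0,0.025,-1],
)

```text
time_s: 29.35
position: [0.5925, 0.0061, 0.07]
orientation: [0.423, -0.424, -0.566, 0.567]
contact_force: [0.3, -5.4, -2.1]
opening: 0.0152
```

```bash
python3 -c "
from h import *
plan()"
```

```text
t 29.35 p [0.5925 0.0061 0.07  ] yaw 106.45 down [-2.0e-04 -1.6e-03 -1.0e+00] q1,q6 [-0.189  2.666] F [ 0.31 -5.39 -2.08] M [-1.217 -0.026  0.123] op 0.0152
```

Emit:
jog_arm(
  commands=[0,0,0,0.025,-1,0,0,0,0.025,-1],
)

```text
time_s: 29.55
position: [0.5924, 0.0061, 0.0699]
orientation: [0.437, -0.437, -0.555, 0.556]
contact_force: [0.4, -6.0, -2.3]
opening: 0.0154
```

```bash
python3 -c "
from h import *
plan()"
```

```text
t 29.55 p [0.5924 0.0061 0.0699] yaw 103.62 down [-3.0e-04 -1.8e-03 -1.0e+00] q1,q6 [-0.189  2.716] F [ 0.42 -6.   -2.28] M [-1.242 -0.051  0.556] op 0.0154
```

Nut 4 is firm: 0.12, then 0.56 N m (noise about ±0.04, so near the 0.5 limit). Backing off at once and carrying the key to the tiles beside the cover.

Emit:
jog_arm(
  commands=[0,0,0,-0.08,-1,0,0,0,-0.08,-1,0,-0.018,0,0,-1,0,-0.02,0,0,-1,0.0371,0,-0.0079,0,-1,0.0371,0,-0.0079,0,-1,0.0371,0,-0.0079,0,-1,0.0371,0,-0.0079,0,-1],
  newtons=40,
)

```text
time_s: 30.35
position: [0.5629, 0.158, 0.1076]
orientation: [0.392, -0.391, -0.589, 0.589]
contact_force: [-0.1, -0.3, -3.3]
opening: 0.0152
```

Emit:
jog_arm(
  commands=[0.0371,0,-0.0079,0,-1,0.0371,0,-0.0079,0,-1,0,0,0,0,-1,0,0.025,0,0,-1,0,0.02,0,0,-1,0,0.01,0,0,-1,0,0,0,0,-1],
)

```text
time_s: 31.05
position: [0.5482, 0.2301, 0.051]
orientation: [0.393, -0.39, -0.588, 0.59]
contact_force: [-1.2, 0.8, -2.8]
opening: 0.0153
```

```bash
python3 - <<'E'
from look import *
plan(); m,p=keypos(); crop(m,p,["n1","n2","n3","n4"],"pics/f.png")
q,d=manip.capture("scene"); cv2.imwrite("pics/s2.png",np.clip((q/255.)**.6*255,0,255).astype(np.uint8)[:,:,::-1])
E
```

```text
t 31.05 p [0.5482 0.2301 0.051 ] yaw 112.78 down [-4.5e-03 -6.0e-04 -1.0e+00] q1,q6 [0.198 2.942] F [-1.24  0.78 -2.83] M [ 0.026  0.04  -0.062] op 0.0153
key in tool: socket x 0.0011327891642821108 z 0.000926971721739573 handle x 0.0010387172006015855
n1 px 296 -135
n2 px 478 -10
n3 px 633 -254
n4 px 432 -431
```

View pics/s2.png

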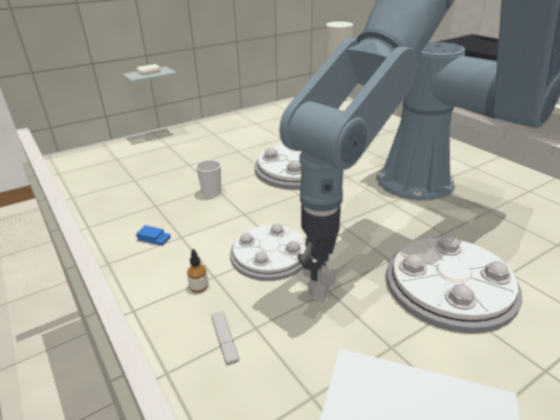

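Key is over clear tiles at (318,285), and the bystanders are where they were. Lowering and releasing.

Emit:
jog_arm(
  commands=[0,0.008,0,0,-1,0,0.003,0,0,-1,0,0.001,0,0,-1,0,0,0,0,-1],
  newtons=20,
)

```text
time_s: 31.55
position: [0.5499, 0.2307, 0.0411]
orientation: [0.391, -0.391, -0.589, 0.589]
contact_force: [0.5, 0.7, -3.0]
opening: 0.0155
```

```bash
python3 -c "
from h import *
plan()"
```

```text
t 31.55 p [0.5499 0.2307 0.0411] yaw 112.81 down [-1.e-04  0.e+00 -1.e+00] q1,q6 [0.198 2.942] F [ 0.51  0.67 -3.01] M [ 0.024  0.014 -0.039] op 0.0155
```

Emit:
jog_arm(
  commands=[0,0.001,0,0,-1,0,0.001,0,0,-1,0,0,0,0,-1],
)

```text
time_s: 31.85
position: [0.5503, 0.2308, 0.0398]
orientation: [-0.391, 0.391, 0.589, -0.589]
contact_force: [-2.0, -1.0, 3.1]
opening: 0.0157
```

```bash
python3 -c "
from h import *
plan()"
```

```text
t 31.85 p [0.5503 0.2308 0.0398] yaw 112.82 down [ 7.e-04  1.e-04 -1.e+00] q1,q6 [0.198 2.942] F [-1.97 -1.03  3.08] M [-0.112  0.365 -0.005] op 0.0157
```

The key is on the tiles. Opening, then straight up.

Emit:
jog_arm(
  commands=[0,0,0,0,-0.4,0,0,0,0,0.2,0,0,0,0,1,0,0,0,0,1,0,0,0,0,1,0,0,0,0,1,0,-0.03,0,0,1,0,-0.04,0,0,1],
)

```text
time_s: 32.65
position: [0.5477, 0.2302, 0.1073]
orientation: [0.393, -0.39, -0.587, 0.59]
contact_force: [0.3, 0.3, -0.1]
opening: 0.0854
```

Emit:
jog_arm(
  commands=[0,-0.05,0,0,1,0,-0.05,0,0,1,-0.04,0,0,0,1,-0.04,0,0,0,1,0,0,0,0,1,0,0,0,0,1],
)

```text
time_s: 33.25
position: [0.581, 0.1562, 0.2089]
orientation: [-0.392, 0.392, 0.589, -0.589]
contact_force: [0.5, 0.3, -0.6]
opening: 0.0854
```

```bash
python3 - <<'E'
from look import *
plan(); m=manip.camera_model("wrist"); p,d=manip.capture("wrist"); P=cloud(m,d)
r=np.hypot(P[...,0]-.55,P[...,1]-.231); t=P[(r<.06)&(P[...,2]>.066)&(P[...,2]<.09)]
print("key top",len(t),np.median(t[:,2]).round(4),cv2.minAreaRect((1000*t[:,:2]).astype(np.float32)))
cv2.imwrite("pics/end.png",np.clip((p/255.)**.5*255,0,255).astype(np.uint8)[:,:,::-1])
E
```

```text
t 33.25 p [0.581  0.1562 0.2089] yaw 112.69 down [-5.e-04  3.e-04 -1.e+00] q1,q6 [0.065 2.811] F [ 0.45  0.31 -0.61] M [-0.024  0.022  0.028] op 0.0854
key top 1322 0.073 ((550.4411010742188, 231.46759033203125), (15.659918785095215, 69.60244750976562), 22.28307342529297)
```

View pics/end.png

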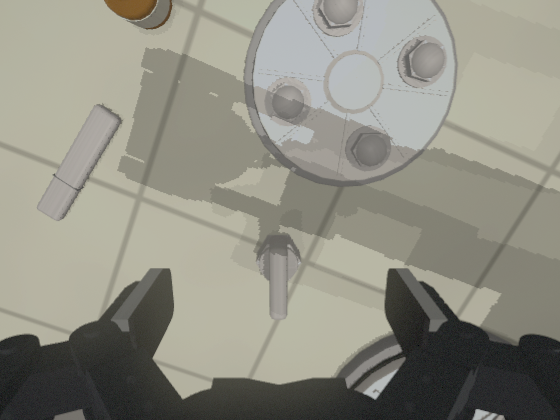

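The key stands upright and free at px (278,275) with its top at 73 mm. The cover, tweezer case and bottle are undisturbed, and the gripper is clear. Handing in.

```bash
python3 -c "
from bench import manip
print(manip.hand_in())"
```

```text
the job is handed in; nothing more can be done
None
```

I tightened all four cap nuts of the smallest cover with the key, in two rounds, each in the order 1-3-2-4, and handed the job in at about 33 s. The key now stands released and upright on the tiles, about 175 mm from the cover's centre.

- **First round:** I turned the key about 50° on each nut, which comes to about 42° of nut turn once the key's play is taken off. Camera checks of nut 1 (about 41°) and nut 4 agreed. I did not check nuts 2 and 3 by camera after this round.
- **Second round:** each nut ran at 0.12–0.23 N m and then climbed sharply: nut 1 to 0.47, nut 3 to 0.38, nut 2 to 0.47 and nut 4 to 0.56 N m.
- **Possible overshoot on nut 4:** its last reading is slightly above the 0.5 N m limit. The readings scatter by about 0.04 N m, so I can't rule out that it was forced slightly. I backed off at once.
- **Last checks:** the key's top is at 73 mm (74 expected) and the gripper is open and clear of it. The shelf things stayed where they were in every picture I took of them. I did not measure the nuts' yaws again after the second round.

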